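Pin a shoe last into its bench holder

TASK

Push the green shoe last that sits in the bench holder fully home into its fork. Then take the fork pin (the square-headed one with the collar) from the wooden rack and thread it down through the upper ear, the last and the lower ear until its collar sits flush on the upper ear, feeling for the hole and forcing nothing, and let go. Leave the other two pins in the rack.

Things in the scene. Friction and masses are not known exactly. Their poses are not given: they have to be found in the camera images.
- stand: Last holder, fixed: grey base plate 210 x 160 x 14 mm with a bare metal fork holding a green shoe last 186 mm long, toe to -x. Origin on the plate's underside at table height; z up. The WHOLE fork with its last and holes is clamped somewhere along a slot in y: it stands -13 to +13 mm in y off this frame. That shift is not in any pose given: see or feel it. The clamp slips above 25 N.
- slot_mid (a point): Point fixed to the stand, axes as the stand's, 114 mm up: level with the top of the fork's upper ear. The ears' holes lie at x = 0 and somewhere from y = -13 to +13 mm from here. Upper ear: level plate 12 mm thick, x = -30 to +45 mm, 84 mm wide in y about the hole, hole 13.5 mm with a 1 mm lead-in. Behind it (x = 45 to 70 mm) a column, no higher than the ear but for bolt heads 6 mm high.
- lower_ear (a point): Point fixed to the stand, on the level of the lower ear's top, 42 mm up, at mid slot. Lower ear 12 mm thick, hole 14 mm, in line with the upper hole. The last fills the gap between the ears, heel top 99 mm up; its heel hole is 15 mm with a 2 mm lead-in and is in line when home. A sprung ball in the lower ear (+x side) grips the pin: 5 to 20 N of push for the last 20 mm.
- toe_home (a point): Point fixed to the stand, 58 mm up: where the last's toe tip is when the last is fully home, at mid slot (152 mm to -x of the hole; the toe itself shifts in y with the fork). The toe is blunt, 28 mm wide, from 49 to 67 mm up. Within 50 mm behind its tip the last is up to 60 mm wide and its top at most 78 mm up. Nothing but table and base plate (edge 32 mm inward) lies below.
- last (a joint): How far the last is drawn out of the fork, m: 0 = fully home on its stop; positive = drawn out towards the stand's -x, toe tip that far beyond toe_home; at most 0.045. It slides stiffly (about 4 N) and stays where it is left.
- fork_pin_mid (a point): Fork pin, steel, 0.2 kg, upright in a rack hole; point on its axis, half-way up its 134 mm. Shank 12 mm across, 90 mm long, nose tapering to 10 mm in 3 mm; collar 32 mm across, 4 mm thick; square head 20 x 20 x 40 mm, flats facing this frame's x and y. Nose 67 mm below the point, collar's underside 23 mm above, head's centre 47 mm above. Seated, the point is 23 mm below slot_mid's height.
- rack: Wooden block 70 x 210 x 70 mm (x, y, z), fixed; origin at the centre of its underside. Three holes 16 mm wide and 60 mm deep in its top, at y = -70, 0 and +70 mm; one pin stands in each, on the hole's floor (10 mm above the table), so a pin must be lifted 60 mm to come clear.
- thin_pin_mid (a point): Another pin in the rack, to be left: 10 mm shank, low mushroom head 22 mm across, no collar, 113 mm long; point half-way up.
- plain_pin_mid (a point): Another pin in the rack, to be left: a plain headless rod 12 mm across, 115 mm long; point half-way up.

How it is judged:
By the outcome, as a careful person would: the job done as asked, in the order asked, and still so for the second after the job is handed in, with the robot touching nothing.
It also fails if it takes over 72 s, if anything falls off the work surface, if the arm or the gripper's body presses on something with over 40 N, if the wrist force passes 120 N, or if a joint passes its speed limit or range.

ROBOT

A 7-joint arm with a two-finger parallel gripper is mounted at the origin on the work surface. World frame = base frame: x ahead of the robot, y to its left, z up, the work surface at z = 0. Lengths are in m, angles in rad, forces in N, time in s.
With the tool pointing down it reaches from about 0.425 to 1.025 m from the base axis. Payload 3.6 kg.
Tool frame: the origin (TCP) lies on the centre line of the jaws, within the pads' length; the fingertips stand 8 mm ahead of it and the grasp point (between the pads) lies 11 mm behind it (manip.tips_ahead is the distance from the TCP to the fingertips, in m); z points along the fingers, y is the direction in which the jaws open and shut (so a half turn about z gives the same grasp; the last joint's range is limited). The gripper opens to 85 mm and grips with 20 to 120 N. Pads are 22 mm wide; open, the fingers measure 114 mm over their backs; the gripper's body (76 mm by 85 mm) begins 54 mm behind the grasp point. The pads swing forward as they close: fully open they stand 13 mm farther back than shut.
Start: joints at [-1.198, 0.591, 0.048, 1.609, -0.033, 0.943, -0.034], TCP at [0.326, 0.648, 0.239] pointing down, gripper open.
Joint ranges: [-2.69, 2.69], [-0.47, 2.24], [-1.27, 1.36], [0.19, 2.51], [-1.53, 4.68], [0.08, 2.07], [-3.09, 3.09]. Speed limits (rad/s): [2.57, 2.57, 3.14, 3.14, 3.14, 3.14, 3.14].

INTERFACE

Orientations are given as a 3x3 rotation matrix whose columns are the frame's x, y, z axes.
In Python, from rig import manip gives the robot as it stands. The module is installed in compiled form; this text tells all that it offers.
- The arm moves only by the tool jog_arm, never from a script. Its argument "steps" is a list of rows, each a list of 7 numbers: the shift along the tool's x, y, z in units of 0.1 m (1.0 is 0.1 m), then the turn, a rotation vector about the tool's x, y, z in units of 0.08 rad (1.0 is 0.08 rad), then the gripper's target within -1 to 1 (shut at 1, half-way at 0, fully open at -1). A call has 1 to 12 rows; each row shifts and turns the commanded pose from where the row before left it, along the tool's axes as they then stand; what a row does not reach is not made up. A row lasts 1/12 s, in which the tool goes at most 41.7 mm and 7.16 degrees, less where a joint would pass 70% of its speed; a pose out of reach is approached as far as the arm can. A call with a number of a shift or a turn outside -1 to 1 is refused whole. A call with a gripper value outside its range is refused whole. The fingers move at their own pace and stop on an object; "force" is the grip in N (left out, the last holds). Time passes only in rows, so rows that do not move let the fingers close. It gives the time, the measured TCP pose, the force and the opening at its end, in the units of the state.
- manip.state(): the state, without advancing time (a new reading comes with each control period).
- manip.capture(name): name is "scene" or "top"; returns the picture (400x640x3 uint8, blue, green, red); there is no depth.
- manip.calibration(name): a dict with "mtx" (3x3 intrinsics, pixels), "dist_coeffs" ([k1, k2, p1, p2, k3] as OpenCV has them; the pictures are not rectified), "xyz" and "orientation" of the camera in the world. Camera axes: x right, y up, looking along -z (the intrinsics and any distortion apply to the point x, -y, -z); pixel columns grow to the right and rows downward; lengths in m; the calibration is good to about 2 mm. A picture is of the moment at which its call begins. calibration takes no time and is no camera call.
- manip.sign_off(): hands the job in, once; it reports no verdict.
The state is a dict: "clock": time; "joints": joint angles; "qvel": joint speeds; "joint_efforts": joint torques, N m; "tool_pos": TCP position; "eef_rot": TCP orientation; "contact_force": force on the tool from outside, world axes, zero at the start; "wrist_torque": the same for the moment, N m; "gripper_width": finger opening in m.
Only numpy, scipy, OpenCV 4.12 (cv2) and the standard library are available. Lean on these libraries where they do the work, as an engineer would, in place of code of your own. Each camera call takes 0.05 s, during which the arm holds its last target.

## Working session

There is one attempt and no reset: what is moved stays moved. The work goes in short steps, Python scripts to look and compute and a tool call to move; the robot and the scene stay as the last step left them, time stands still between calls to the robot, and variables do not carry over. Pictures are saved under pics/ and viewed, and the job is handed in when it is done.

Besides the shell and the picture viewer there is one more tool, called after "Emit:" as name([rows], argument=value, ...), one row to a line, values as JSON. jog_arm: Moves the arm, as the interface text tells. Its arguments: {"type":"object","properties":{"steps":{"type":"array","items":{"type":"array","items":{"type":"number"}}},"force":{"type":"number"}},"required":["steps"]}

```bash
mkdir -p pics; python3 - <<'E'
from rig import manip
import cv2,numpy as np
s=manip.state();print({k:np.round(v,3) for k,v in s.items()})
for n in("scene","top"):
    cv2.imwrite(f"pics/{n}0.png",manip.capture(n));print(n,manip.calibration(n))
E
```

```text
{'clock': np.float64(0.0), 'joints': array([-1.199,  0.592,  0.048,  1.61 , -0.033,  0.943, -0.034]), 'qvel': array([-0.   ,  0.   , -0.001, -0.   ,  0.003,  0.   ,  0.   ]), 'joint_efforts': array([ 0.0000e+00, -5.4868e+01,  1.5460e+00, -1.9813e+01,  9.0000e-03,
        9.0000e-03,  0.0000e+00]), 'tool_pos': array([0.325, 0.647, 0.238]), 'eef_rot': array([[-0.893,  0.449, -0.001],
       [ 0.449,  0.893, -0.002],
       [-0.   , -0.002, -1.   ]]), 'contact_force': array([-0.261, -0.47 , -1.16 ]), 'wrist_torque': array([-0.01 ,  0.009, -0.048]), 'gripper_width': np.float64(0.085)}
scene {'mtx': array([[481.70892843,   0.        , 312.98167558],
       [  0.        , 481.70892843, 198.98563506],
       [  0.        ,   0.        ,   1.        ]]), 'dist_coeffs': array([-0.09126265,  0.        ,  0.        ,  0.        ,  0.        ]), 'xyz': array([ 1.1368277, -0.2133516,  0.6119863]), 'orientation': array([[ 0.46971068, -0.55314918,  0.68803915],
       [ 0.88266556,  0.27965847, -0.3777468 ],
       [ 0.01653436,  0.78474017,  0.6196043 ]])}
top {'mtx': array([[486.17973259,   0.        , 317.97727832],
       [  0.        , 486.17973259, 203.04976602],
       [  0.        ,   0.        ,   1.        ]]), 'dist_coeffs': array([-0.02989905,  0.        ,  0.        ,  0.        ,  0.        ]), 'xyz': array([0.40511062, 0.12714442, 0.96614489]), 'orientation': array([[ 2.07412313e-02,  9.87134550e-01, -1.58540787e-01],
       [-9.99784720e-01,  2.03899012e-02, -3.84248202e-03],
       [-5.60415772e-04,  1.58586354e-01,  9.87344952e-01]])}
```

View pics/scene0.png

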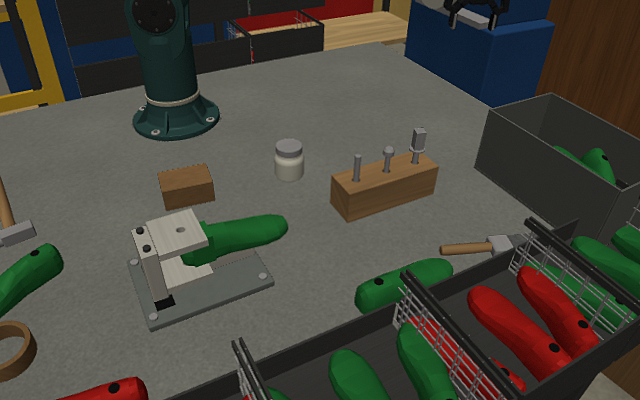

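View pics/top0.png

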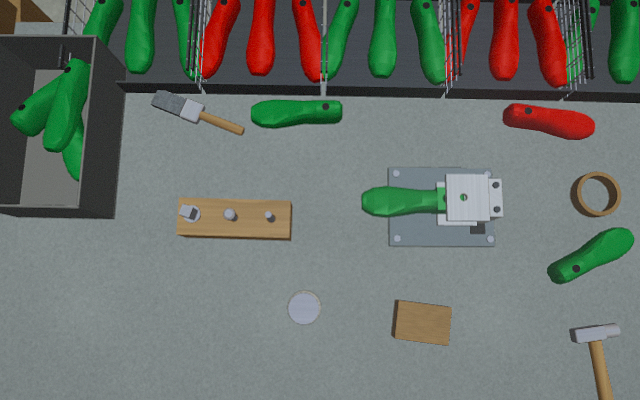

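The scene view shows the fork at (180,240), toe to about (285,225), and the rack at (385,185) with the square-headed pin at (418,145). In the top view the fork hole is at (463,197), the toe tip at (362,200) and the fork pin at (189,212). Next I'll zoom in.

```bash
cat > h.py <<'E'
from rig import manip
import cv2,numpy as np
def ray(n,uv):
    c=manip.calibration(n);p=cv2.undistortPoints(np.array([[uv]],float),c["mtx"],c["dist_coeffs"])[0,0]
    d=c["orientation"]@np.array([p[0],-p[1],-1.]);return np.array(c["xyz"]),d
def onz(n,uv,z):
    o,d=ray(n,uv);return o+d*(z-o[2])/d[2]
def proj(n,P):
    c=manip.calibration(n);q=c["orientation"].T@(np.array(P)-c["xyz"]);q=np.array([[q[0],-q[1],-q[2]]])
    return cv2.projectPoints(q,np.zeros(3),np.zeros(3),c["mtx"],c["dist_coeffs"])[0][0,0]
def tri(a,b):
    (o1,d1),(o2,d2)=ray("top",a),ray("scene",b)
    A=np.stack([d1,-d2],1);t=np.linalg.lstsq(A,o2-o1,rcond=None)[0]
    p,q=o1+t[0]*d1,o2+t[1]*d2;return (p+q)/2,np.linalg.norm(p-q)
E
python3 - <<'E'
import cv2
t=cv2.imread("pics/top0.png");s=cv2.imread("pics/scene0.png")
f=lambda im,x,y,w,h,k,n:cv2.imwrite(n,cv2.resize(im[y:y+h,x:x+w],None,fx=k,fy=k,interpolation=cv2.INTER_CUBIC))
f(t,355,155,160,100,5,"pics/t_st.png");f(t,170,190,130,55,6,"pics/t_rk.png");f(s,115,195,185,140,4,"pics/s_st.png");f(s,320,115,130,110,5,"pics/s_rk.png")
E
```

```text
(no output)
```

View pics/t_st.png

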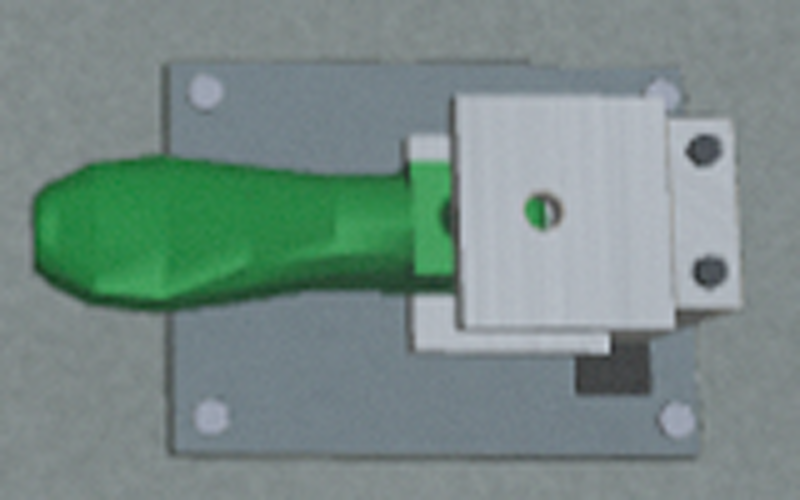

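View pics/t_rk.png

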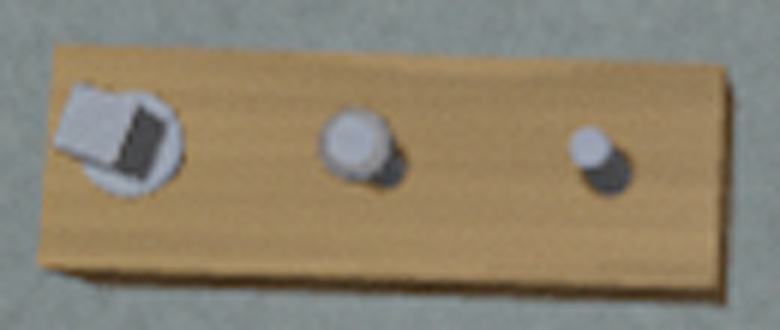

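View pics/s_st.png

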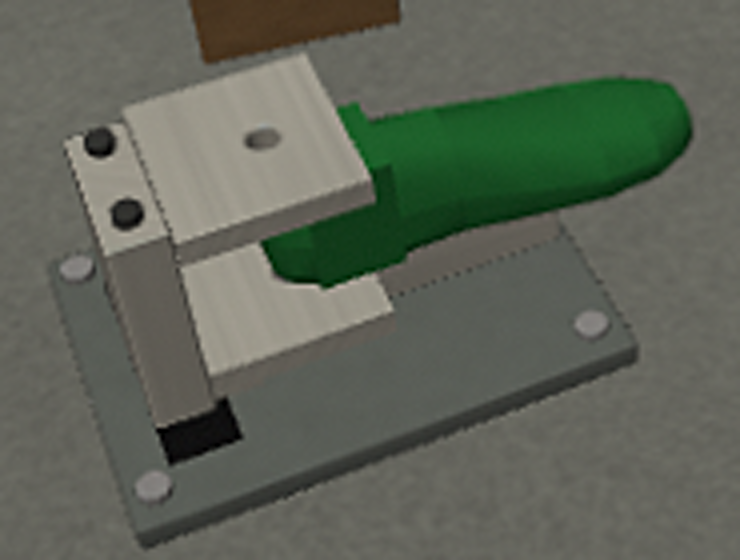

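View pics/s_rk.png

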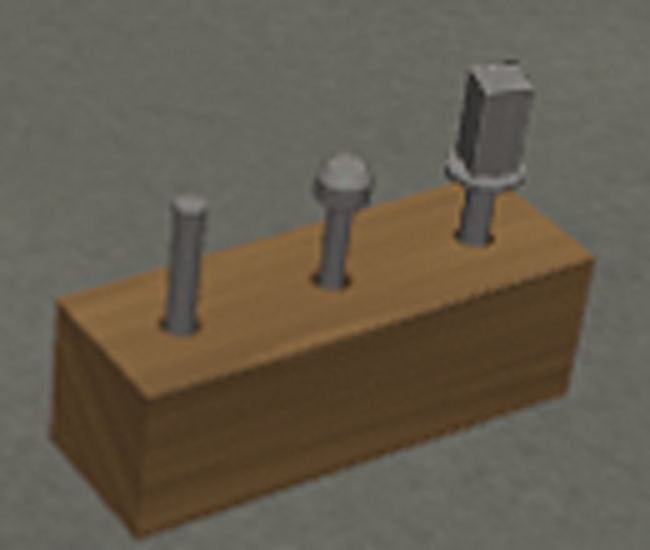

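```bash
python3 - <<'E'
from h import *
np.set_printoptions(precision=4,suppress=True)
T=lambda x,y:((x+.5)/5+354.5,(y+.5)/5+154.5)
R=lambda x,y:((x+.5)/6+169.5,(y+.5)/6+189.5)
S=lambda x,y:((x+.5)/4+114.5,(y+.5)/4+194.5)
K=lambda x,y:((x+.5)/5+319.5,(y+.5)/5+114.5)
print("hole top",onz("top",T(543,211),.114),"scene",onz("scene",S(263,139),.114))
c=[onz("top",T(*p),.114) for p in[(454,95),(460,329),(672,329),(665,97)]];print("ear",np.array(c))
c=[onz("scene",S(*p),.114) for p in[(125,106),(303,54),(373,183),(178,247)]];print("ear sc",np.array(c))
b=[onz("top",T(*p),.014) for p in[(168,62),(172,456),(698,456),(683,66)]];print("base",np.array(b),np.mean(b,0))
b=[onz("scene",S(*p),.014) for p in[(143,537),(637,346)]];print("base sc",np.array(b))
print("toe",onz("top",T(34,225),.058),onz("scene",S(691,125),.058))
print("rack",[onz("top",R(*p),.07) for p in[(55,45),(726,66),(722,290),(38,266)]])
h=[(76,83),(140,105),(118,165),(53,143)]
print("head top",np.array([onz("top",R(*p),.144) for p in h]),np.mean([onz("top",R(*p),.144) for p in h],0))
h=[(473,64),(517,61),(533,89),(490,95)]
print("head sc",np.array([onz("scene",K(*p),.144) for p in h]),np.mean([onz("scene",K(*p),.144) for p in h],0))
print("collar c",onz("top",R(131,142),.104))
print("thin",onz("top",R(350,137),.123),"plain",onz("top",R(590,146),.125), onz("scene",K(190,204),.125))
E
```

```text
hole top [ 0.5586 -0.1282  0.114 ] scene [ 0.5583 -0.1283  0.114 ]
ear [[ 0.6002 -0.0973  0.114 ]
 [ 0.5156 -0.0976  0.114 ]
 [ 0.5171 -0.1731  0.114 ]
 [ 0.6012 -0.1735  0.114 ]]
ear sc [[ 0.5145 -0.172   0.114 ]
 [ 0.5149 -0.0992  0.114 ]
 [ 0.6012 -0.098   0.114 ]
 [ 0.6017 -0.1725  0.114 ]]
base [[ 0.6342 -0.0087  0.014 ]
 [ 0.4761 -0.0099  0.014 ]
 [ 0.4801 -0.2169  0.014 ]
 [ 0.6371 -0.2166  0.014 ]] [ 0.5569 -0.113   0.014 ]
base sc [[ 0.6406 -0.215   0.014 ]
 [ 0.6367 -0.0091  0.014 ]]
toe [0.5593 0.0486 0.058 ] [0.568  0.0495 0.058 ]
rack [array([0.5549, 0.3919, 0.07  ]), array([0.5526, 0.1819, 0.07  ]), array([0.4828, 0.1811, 0.07  ]), array([0.4856, 0.3926, 0.07  ])]
head top [[0.5317 0.3633 0.144 ]
 [0.5257 0.3445 0.144 ]
 [0.5083 0.3497 0.144 ]
 [0.5142 0.3688 0.144 ]] [0.52   0.3566 0.144 ]
head sc [[0.5068 0.3554 0.144 ]
 [0.5126 0.3728 0.144 ]
 [0.5326 0.3647 0.144 ]
 [0.5289 0.3466 0.144 ]] [0.5202 0.3599 0.144 ]
collar c [0.5203 0.3571 0.104 ]
thin [0.5206 0.2879 0.123 ] plain [0.5191 0.2174 0.125 ] [0.5184 0.2184 0.125 ]
```

The top and scene views agree on the hole at (0.5585, -0.128) and on stand x pointing along (0.017, -1). The toe is at about y = 0.049, so it is drawn out roughly 25 mm. The pin axis is at about (0.520, 0.358), with its flats turned about -18.5°. I'll shut the gripper, square it to the toe and travel high.

Emit:
jog_arm([
  [0,0,0,0,0,-1,1],
  [0,0,0,0,0,-1,1],
  [0,0,0,0,0,-1,1],
  [0,0,0,0,0,-1,1],
  [0,0,0,0,0,-1,1],
  [0,0,0,0,0,-1,1],
  [0,0,0,0,0,-0.1,1],
], force=60)

```text
clock: 0.68
tool_pos: [0.3256, 0.6472, 0.2386]
eef_rot: [[-1.0, -0.024, -0.001], [-0.024, 1.0, -0.001], [0.001, -0.001, -1.0]]
contact_force: [-0.3, 0.2, -0.7]
gripper_width: 0.0003
```

Emit:
jog_arm([
  [-0.15,-0.36,0,0,0,0,1],
  [-0.15,-0.36,0,0,0,0,1],
  [-0.15,-0.36,0,0,0,0,1],
  [-0.15,-0.36,0,0,0,0,1],
  [-0.15,-0.36,0,0,0,0,1],
  [-0.15,-0.36,0,0,0,0,1],
  [-0.15,-0.36,0,0,0,0,1],
  [-0.15,-0.36,0,0,0,0,1],
  [-0.15,-0.36,0,0,0,0,1],
  [-0.15,-0.36,0,0,0,0,1],
  [-0.15,-0.36,0,0,0,0,1],
  [-0.15,-0.36,0,0,0,0,1],
])

```text
clock: 1.68
tool_pos: [0.5155, 0.218, 0.2393]
eef_rot: [[-1.0, -0.02, -0.0], [-0.02, 1.0, -0.0], [0.0, -0.0, -1.0]]
contact_force: [0.8, 0.6, -0.4]
gripper_width: 0.0
```

Emit:
jog_arm([
  [-0.1,-0.3,0,0,0,0,1],
  [-0.1,-0.3,0,0,0,0,1],
  [-0.1,-0.3,0,0,0,0,1],
  [-0.1,-0.3,0,0,0,0,1],
  [0,0,0.35,0,0,0,1],
  [0,0,0.35,0,0,0,1],
  [0,0,0.35,0,0,0,1],
  [0,0,0.35,0,0,0,1],
  [0,0,0.35,0,0,0,1],
  [0,0,0,0,0,0,1],
])

```text
clock: 2.52
tool_pos: [0.5531, 0.0998, 0.0583]
eef_rot: [[-1.0, -0.021, -0.012], [-0.021, 1.0, -0.003], [0.012, -0.003, -1.0]]
contact_force: [-0.7, 0.4, -1.2]
gripper_width: -0.0003
```

Emit:
jog_arm([
  [-0.04,-0.1,0,0,0,0,1],
  [0,-0.1,0,0,0,0,1],
  [0,-0.06,0,0,0,0,1],
  [0,-0.04,0,0,0,0,1],
  [0,-0.04,0,0,0,0,1],
  [0,-0.04,0,0,0,0,1],
])

```text
clock: 3.02
tool_pos: [0.5634, 0.0623, 0.0658]
eef_rot: [[-1.0, -0.021, 0.002], [-0.021, 1.0, 0.0], [-0.002, 0.0, -1.0]]
contact_force: [0.2, 0.4, 0.7]
gripper_width: 0.0
```

Emit:
jog_arm([
  [0.05,0,0.06,0,0,0,1],
  [0,-0.03,0,0,0,0,1],
  [0,-0.03,0,0,0,0,1],
  [0,-0.03,0,0,0,0,1],
  [0,0,0,0,0,0,1],
])

```text
clock: 3.43
tool_pos: [0.5573, 0.0543, 0.0582]
eef_rot: [[-1.0, -0.023, -0.001], [-0.023, 1.0, 0.001], [0.001, 0.001, -1.0]]
contact_force: [-1.5, 4.7, 2.2]
gripper_width: 0.0001
```

```bash
python3 - <<'E'
from h import *
cv2.imwrite("pics/p1.png",cv2.resize(manip.capture("top")[140:260,330:530],None,fx=4,fy=4,interpolation=2))
s=manip.state();print(s["tool_pos"],s["contact_force"])
E
```

```text
[0.55726268 0.05426423 0.05818314] [-0.58815891  4.7516116   1.36977362]
```

View pics/p1.png

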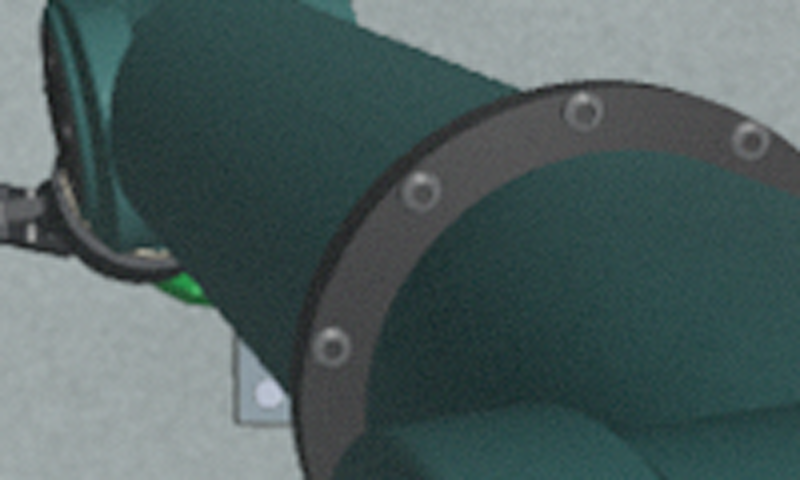

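The arm hides the toe in this view, but the 4.7 N reading matches the last's sliding drag, so the push is on. I'll carry on in small steps.

Emit:
jog_arm([
  [0,-0.03,0,0,0,0,1],
  [0,-0.03,0,0,0,0,1],
  [0,-0.03,0,0,0,0,1],
  [0,0,0,0,0,0,1],
])

```text
clock: 3.82
tool_pos: [0.5574, 0.0441, 0.0582]
eef_rot: [[-1.0, -0.022, -0.001], [-0.022, 1.0, -0.001], [0.001, -0.001, -1.0]]
contact_force: [-2.3, 3.6, 1.0]
gripper_width: 0.0002
```

Emit:
jog_arm([
  [0,-0.02,0,0,0,0,1],
  [0,-0.01,0,0,0,0,1],
  [0,-0.01,0,0,0,0,1],
  [0,0,0,0,0,0,1],
])

```text
clock: 4.15
tool_pos: [0.5576, 0.0403, 0.0582]
eef_rot: [[-1.0, -0.022, -0.001], [-0.022, 1.0, -0.0], [0.001, -0.0, -1.0]]
contact_force: [-2.3, 3.4, 0.9]
gripper_width: -0.0001
```

Emit:
jog_arm([
  [0,-0.01,0,0,0,0,1],
  [0,-0.01,0,0,0,0,1],
  [0,0,0,0,0,0,1],
])

```text
clock: 4.4
tool_pos: [0.5577, 0.0385, 0.0581]
eef_rot: [[-1.0, -0.022, -0.001], [-0.022, 1.0, -0.0], [0.001, -0.0, -1.0]]
contact_force: [-3.5, 3.2, 2.1]
gripper_width: 0.0
```

Emit:
jog_arm([
  [0,-0.01,0,0,0,0,1],
  [0,0,0,0,0,0,1],
])

```text
clock: 4.57
tool_pos: [0.5577, 0.0375, 0.0582]
eef_rot: [[-1.0, -0.022, -0.001], [-0.022, 1.0, -0.0], [0.001, -0.0, -1.0]]
contact_force: [-3.9, 3.5, 1.8]
gripper_width: -0.0003
```

Emit:
jog_arm([
  [0,-0.01,0,0,0,0,1],
  [0,0,0,0,0,0,1],
])

```text
clock: 4.73
tool_pos: [0.5578, 0.0368, 0.0581]
eef_rot: [[-1.0, -0.022, -0.001], [-0.022, 1.0, 0.0], [0.001, 0.0, -1.0]]
contact_force: [-3.5, 3.5, 0.6]
gripper_width: 0.0002
```

Emit:
jog_arm([
  [0,-0.01,0,0,0,0,1],
  [0,0,0,0,0,0,1],
])

```text
clock: 4.9
tool_pos: [0.5578, 0.0368, 0.0582]
eef_rot: [[-1.0, -0.023, -0.001], [-0.023, 1.0, 0.001], [0.001, 0.001, -1.0]]
contact_force: [-3.4, 5.6, -0.2]
gripper_width: 0.0
```

Emit:
jog_arm([
  [0,-0.01,0,0,0,0,1],
  [0,0,0,0,0,0,1],
])

```text
clock: 5.07
tool_pos: [0.5578, 0.0368, 0.0582]
eef_rot: [[-1.0, -0.024, -0.001], [-0.024, 1.0, 0.002], [0.001, 0.002, -1.0]]
contact_force: [-3.5, 7.2, 0.9]
gripper_width: -0.0004
```

Emit:
jog_arm([
  [0,-0.01,0,0,0,0,1],
  [0,0,0,0,0,0,1],
])

```text
clock: 5.23
tool_pos: [0.5577, 0.0367, 0.0582]
eef_rot: [[-1.0, -0.024, -0.001], [-0.024, 1.0, 0.003], [0.001, 0.003, -1.0]]
contact_force: [-3.1, 9.0, 1.1]
gripper_width: 0.0001
```

Emit:
jog_arm([
  [0,-0.02,0,0,0,0,1],
  [0,0,0,0,0,0,1],
])

```text
clock: 5.4
tool_pos: [0.5577, 0.0367, 0.0582]
eef_rot: [[-1.0, -0.026, -0.001], [-0.026, 1.0, 0.005], [0.001, 0.005, -1.0]]
contact_force: [-4.0, 11.7, 2.0]
gripper_width: 0.0001
```

Emit:
jog_arm([
  [0,0.2,0,0,0,0,1],
  [0,0.3,0,0,0,0,1],
  [0,0,-0.4,0,0,0,1],
  [0,0,-0.4,0,0,0,1],
  [0,0,-0.4,0,0,0,1],
  [0,0,-0.4,0,0,0,1],
  [0,0,-0.2,0,0,0,1],
  [0,0,0,0,0,0,1],
])

```text
clock: 6.07
tool_pos: [0.5626, 0.0804, 0.2444]
eef_rot: [[-1.0, -0.02, 0.015], [-0.02, 1.0, 0.001], [-0.015, 0.0, -1.0]]
contact_force: [0.8, -0.3, 0.4]
gripper_width: 0.0003
```

Emit:
jog_arm([
  [0.04,0.3,0,0,0,0,0],
  [0.04,0.3,0,0,0,0,0],
  [0.04,0.3,0,0,0,0,0],
  [0.04,0.3,0,0,0,0,0],
  [0.04,0.3,0,0,0,0,0],
  [0.04,0.3,0,0,0,0,0],
  [0.04,0.3,0,0,0,0,0],
  [0.04,0.3,0,0,0,0,0],
  [0.05,0.38,0,0,0,0,0],
  [0,0,0,0,0,1,0],
  [0,0,0,0,0,1,0],
  [0,0,0,0,0,1,0],
])

```text
clock: 7.07
tool_pos: [0.5153, 0.3586, 0.2372]
eef_rot: [[-0.976, 0.219, 0.002], [0.219, 0.976, -0.001], [-0.002, -0.001, -1.0]]
contact_force: [0.3, 0.7, -0.1]
gripper_width: 0.0425
```

Emit:
jog_arm([
  [0,0,0,0,0,1,0],
  [0,0,0,0,0,0.3,0],
  [0,0,0,0,0,0,0],
])

```text
clock: 7.32
tool_pos: [0.5151, 0.3578, 0.2376]
eef_rot: [[-0.948, 0.317, 0.001], [0.317, 0.948, -0.001], [-0.001, -0.001, -1.0]]
contact_force: [-0.2, -1.0, 0.4]
gripper_width: 0.0426
```

```bash
python3 - <<'E'
from h import *
cv2.imwrite("pics/g1.png",cv2.resize(manip.capture("scene")[60:240,300:500],None,fx=3,fy=3,interpolation=2))
t=manip.capture("top");cv2.imwrite("pics/home.png",cv2.resize(t[150:260,350:510],None,fx=5,fy=5,interpolation=2))
s=manip.state();print(s["tool_pos"],s["eef_rot"],s["gripper_width"],proj("scene",s["tool_pos"]))
E
```

```text
[0.51473177 0.35822864 0.23794655] [[-9.48871371e-01  3.15662402e-01  6.07941446e-04]
 [ 3.15662026e-01  9.48871475e-01 -6.40169674e-04]
 [-7.78935793e-04 -4.15534648e-04 -9.99999610e-01]] 0.042458749575741486 [425.19727264  84.42337122]
```

View pics/g1.png

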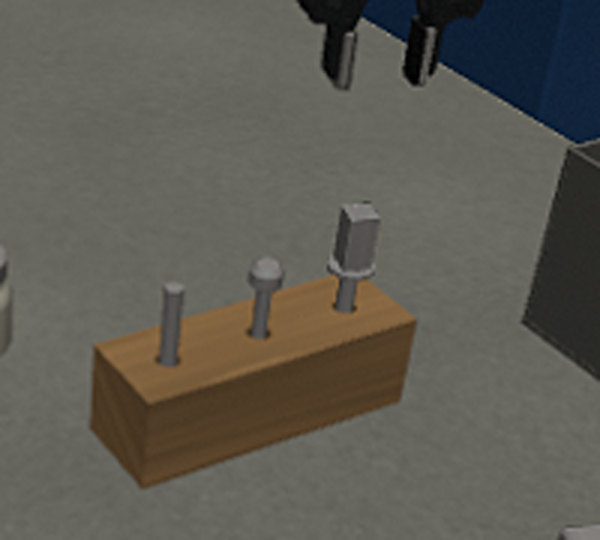

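View pics/home.png

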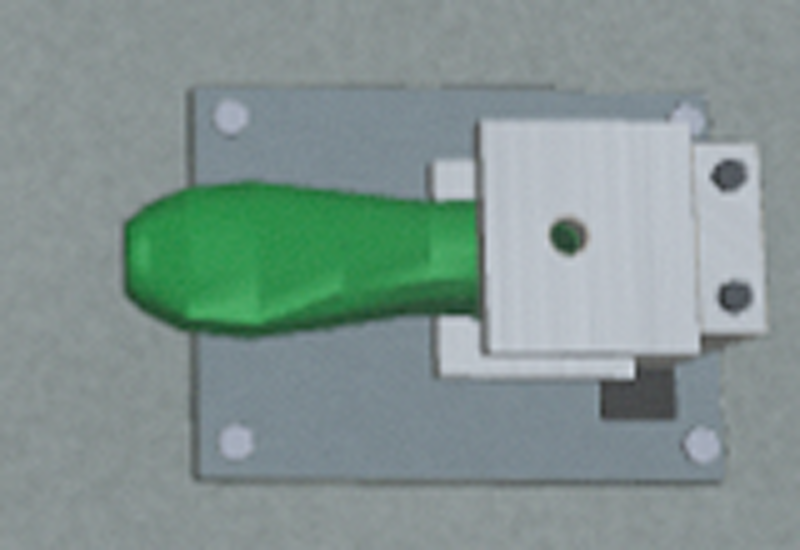

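The last now looks home: the dark heel hole lines up under the ear hole at crop (568,236). The jaws stand above the pin, so I'll descend and grip.

Emit:
jog_arm([
  [-0.05,0.015,0,0,0,0,0],
  [0,0,0.3,0,0,0,0],
  [0,0,0.3,0,0,0,0],
  [0,0,0.3,0,0,0,0],
  [0,0,0.15,0,0,0,0],
  [0,0,0.12,0,0,0,0],
  [0,0,0,0,0,0,0],
  [0,0,0,0,0,0,0],
])

```text
clock: 8.08
tool_pos: [0.5198, 0.3587, 0.1212]
eef_rot: [[-0.949, 0.316, 0.0], [0.316, 0.949, -0.0], [-0.0, -0.0, -1.0]]
contact_force: [-0.2, 1.0, 1.1]
gripper_width: 0.0429
```

```bash
python3 - <<'E'
from h import *
cv2.imwrite("pics/g2.png",cv2.resize(manip.capture("scene")[60:240,300:500],None,fx=3,fy=3,interpolation=2))
s=manip.state();print(s["tool_pos"],s["contact_force"])
E
```

```text
[0.52033796 0.35914256 0.12212962] [ 0.81647321 -0.15120575 -0.01671927]
```

View pics/g2.png

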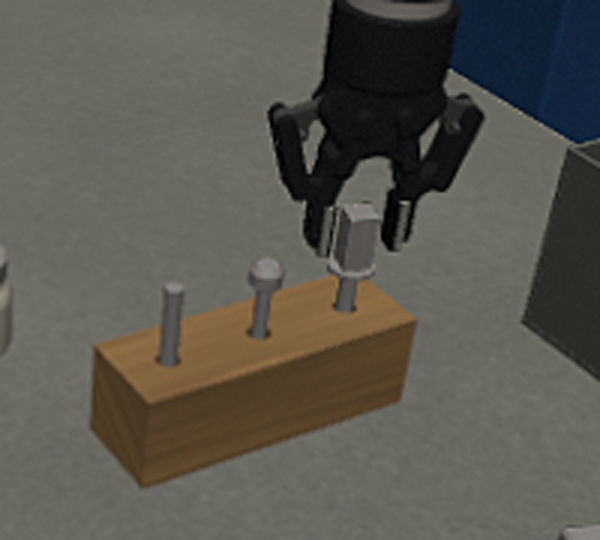

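The jaws straddle the head with clearance to the thin pin. I'll close now.

Emit:
jog_arm([
  [0,0,0.02,0,0,0,0.3],
  [0,0,0,0,0,0,0.5],
  [0,0,0,0,0,0,0.7],
  [0,0,0,0,0,0,1],
  [0,0,0,0,0,0,1],
  [0,0,0,0,0,0,1],
  [0,0,0,0,0,0,1],
], force=70)

```text
clock: 8.72
tool_pos: [0.5201, 0.3592, 0.1206]
eef_rot: [[-0.949, 0.316, 0.002], [0.316, 0.949, 0.001], [-0.001, 0.002, -1.0]]
contact_force: [-0.3, -0.2, 5.9]
gripper_width: 0.0193
```

Emit:
jog_arm([
  [0,0,-0.05,0,0,0,1],
  [0,0,-0.1,0,0,0,1],
  [0,0,-0.15,0,0,0,1],
  [0,0,-0.2,0,0,0,1],
  [0,0,-0.2,0,0,0,1],
  [0,0,-0.2,0,0,0,1],
  [0,0,-0.2,0,0,0,1],
  [0,0,-0.2,0,0,0,1],
  [0,0,-0.15,0,0,0,1],
  [0,0,0,0,0,0,1],
  [0,0,0,0,0,0,1],
])

```text
clock: 9.63
tool_pos: [0.5194, 0.3589, 0.2652]
eef_rot: [[-0.949, 0.316, 0.001], [0.316, 0.949, 0.001], [-0.001, 0.002, -1.0]]
contact_force: [-0.6, -0.3, -1.0]
gripper_width: 0.0189
```

```bash
python3 - <<'E'
from h import *
cv2.imwrite("pics/l1.png",cv2.resize(manip.capture("scene")[0:200,300:500],None,fx=3,fy=3,interpolation=2))
s=manip.state();print(s["tool_pos"],s["eef_rot"],s["contact_force"],s["wrist_torque"])
E
```

```text
[0.51872134 0.35833508 0.26387743] [[-9.48692184e-01  3.16200228e-01 -7.45740193e-04]
 [ 3.16200663e-01  9.48692165e-01 -5.62389306e-04]
 [ 5.29650252e-04 -7.69337882e-04 -9.99999564e-01]] [-0.78915797 -0.05843069 -0.96463017] [-0.03963526  0.04648544 -0.00896254]
```

View pics/l1.png

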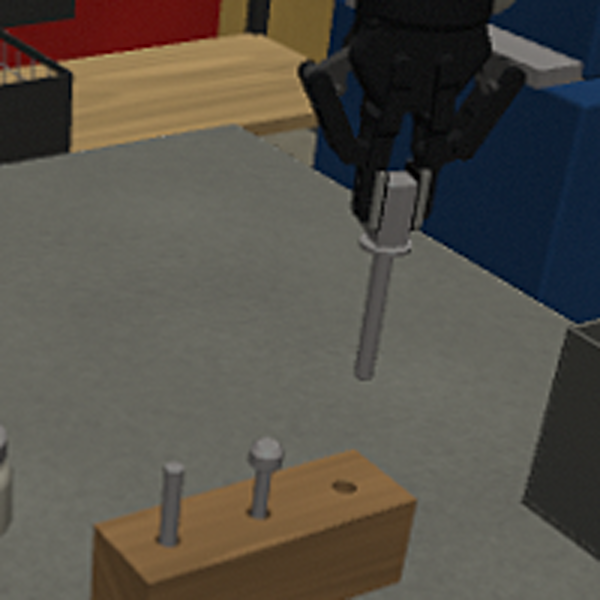

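The pin is lifted clear and hangs about upright, collar at crop (385,245) and nose at (364,378). The other two pins are untouched. Next I'll check tilt and offset against the TCP.

```bash
python3 - <<'E'
from h import *
np.set_printoptions(precision=4,suppress=True)
g=cv2.cvtColor(cv2.imread("pics/l1.png"),6)
P=lambda x,y:((x+.5)/3+299.5,(y+.5)/3-.5)
for r in range(265,375,15):
    row=g[r,340:410].astype(int); print(r,row[::3])
z0=.2638-.110
print("nose",onz("scene",P(363.5,378),z0),"collar und",onz("scene",P(384.5,248),z0+.09))
a=proj("scene",[.5187,.3583,z0]);b=proj("scene",[.5187,.3583,z0+.09]);print([((p[0]+.5-300)*3-.5,(p[1]+.5)*3-.5) for p in(a,b)])
E
```

```text
265 [104 102 102 103 102 102 102 102 102 104  89  66  69  80  83  82  77  79
 100 102  99  99 100 100]
280 [101 102 101 103 104 103 102 104 105  95  70  66  78  81  82  78  76  97
 102 101 102 103 103 103]
295 [102 102 103 102 101 102 104 105 100  77  63  77  83  84  80  72  95 105
 101  99 100 101 104 103]
310 [101  99 100  99 100 102 105 108  92  61  78  81  83  80  67  88 103 102
 101 101 102 101 102 103]
325 [102 102 102 100 101 102 105  92  60  78  81  84  79  69  83 102 100 100
 101 101  98  98 100  99]
340 [100 102 104 103 104 106  96  65  75  80  84  80  71  85 104 103 103 104
 105 105 102 101 102 101]
355 [100 103 104 108 110 101  66  74  80  86  82  73  84 107 105 104 103 104
 103 106 105 106 105 102]
370 [101 103 105 106 103  76  73  79  83  80  73  82 108 105 106 105 105 104
 104 107 108 107 107 106]
nose [0.5203 0.3594 0.1538] collar und [0.5194 0.3595 0.2438]
[(np.float64(360.5982953882422), np.float64(377.27819063174906)), (np.float64(382.2422433718592), np.float64(247.92206861474602))]
```

Emit:
jog_arm([
  [-0.05,-0.12,0,0,0,0,1],
  [-0.1,-0.24,0,0,0,0,1],
  [-0.12,-0.28,0,0,0,0,1],
  [-0.12,-0.28,0,0,0,0,1],
  [-0.12,-0.28,0,0,0,0,1],
  [-0.12,-0.28,0,0,0,0,1],
  [-0.12,-0.28,0,0,0,0,1],
  [-0.12,-0.28,0,0,0,0,1],
  [-0.12,-0.28,0,0,0,0,1],
  [-0.12,-0.28,0,0,0,0,1],
  [-0.12,-0.28,0,0,0,0,1],
  [-0.12,-0.28,0,0,0,0,1],
])

```text
clock: 10.68
tool_pos: [0.5458, 0.0136, 0.2629]
eef_rot: [[-0.948, 0.317, -0.003], [0.317, 0.948, -0.001], [0.003, -0.002, -1.0]]
contact_force: [0.9, -0.7, -1.0]
gripper_width: 0.0192
```

Emit:
jog_arm([
  [-0.12,-0.28,0,0,0,0,1],
  [-0.12,-0.28,0,0,0,0,1],
  [-0.1,-0.25,0,0,0,0,1],
  [-0.08,-0.18,0,0,0,0,1],
  [-0.05,-0.12,0,0,0,0,1],
  [0,0,0,0,0,0,1],
  [0,0,0,0,0,0,1],
])

```text
clock: 11.27
tool_pos: [0.556, -0.1041, 0.2635]
eef_rot: [[-0.948, 0.318, -0.002], [0.318, 0.948, 0.001], [0.002, 0.0, -1.0]]
contact_force: [-0.3, 0.3, -1.3]
gripper_width: 0.019
```

```bash
python3 - <<'E'
from h import *
cv2.imwrite("pics/h1.png",cv2.resize(manip.capture("scene")[100:330,90:320],None,fx=3,fy=2.6,interpolation=2))
s=manip.state();print(s["tool_pos"],s["eef_rot"],s["contact_force"],s["gripper_width"])
E
```

```text
[ 0.55632413 -0.10255865  0.26360297] [[-9.48981952e-01  3.15326142e-01 -1.63691549e-03]
 [ 3.15324245e-01  9.48983080e-01  1.31720013e-03]
 [ 1.96875274e-03  7.33840004e-04 -9.99997793e-01]] [ 0.22304296 -0.09431801 -0.98603243] 0.01928895448120957
```

View pics/h1.png

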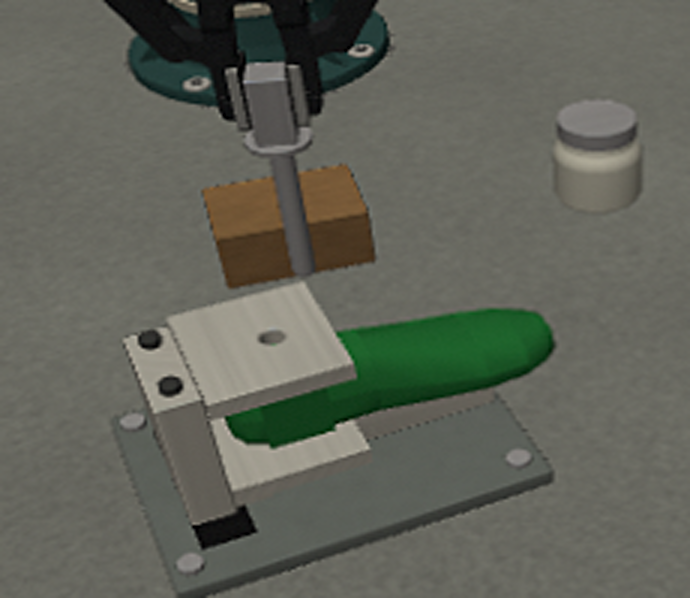

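Here the pin nose is at crop (303,272) and the hole at (271,338), so the pin is still about 26 mm short in world y. The sums agree.

Emit:
jog_arm([
  [-0.05,-0.12,0,0,0,0,1],
  [-0.05,-0.12,0,0,0,0,1],
  [0,0,0.1,0,0,0,1],
  [0,0,0.1,0,0,0,1],
  [0,0,0.1,0,0,0,1],
  [0,0,0,0,0,0,1],
  [0,0,0,0,0,0,1],
  [0,0,0,0,0,0,1],
])

```text
clock: 11.98
tool_pos: [0.5588, -0.1293, 0.234]
eef_rot: [[-0.949, 0.316, -0.0], [0.316, 0.949, 0.0], [0.001, 0.0, -1.0]]
contact_force: [0.4, -0.1, -2.2]
gripper_width: 0.019
```

```bash
python3 - <<'E'
from h import *
cv2.imwrite("pics/h2.png",cv2.resize(manip.capture("scene")[130:280,100:250],None,fx=4,fy=4,interpolation=2))
s=manip.state();print(s["tool_pos"],s["eef_rot"],s["contact_force"])
p=proj("scene",s["tool_pos"]-np.array([0,0,.110]));print((p+.5-[100,130])*4-.5)
E
```

```text
[ 0.55912479 -0.12945858  0.23439143] [[-9.48883178e-01  3.15627300e-01  3.50752117e-04]
 [ 3.15627352e-01  9.48883219e-01  1.04853347e-04]
 [-2.99728219e-04  2.10200539e-04 -9.99999933e-01]] [ 0.32102905  1.10526279 -0.84680395]
[316.35794734 381.05075927]
```

View pics/h2.png

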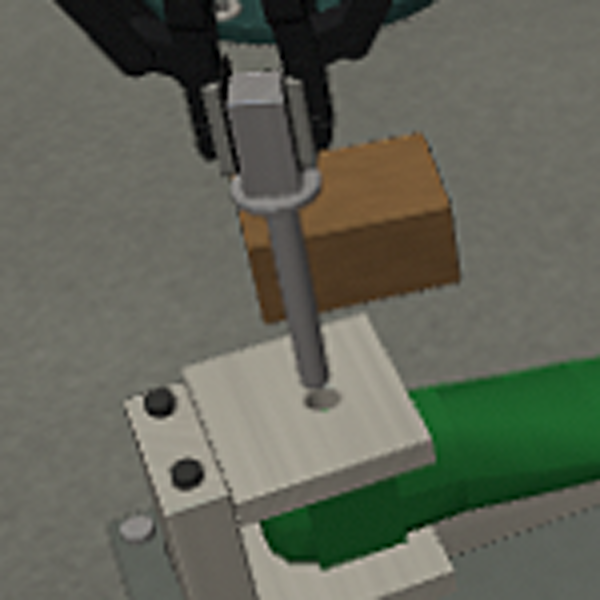

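```bash
python3 - <<'E'
from h import *
im=cv2.imread("pics/h2.png")
P=lambda x,y:((x+.5)/4+99.5,(y+.5)/4+129.5)
print("hole",onz("scene",P(322,399),.114),"nose",onz("scene",P(315,382),.1244))
cv2.imwrite("pics/h3.png",cv2.resize(im[340:440,260:380],None,fx=6,fy=6,interpolation=2))
E
```

```text
hole [ 0.55807725 -0.12860576  0.114     ] nose [ 0.55943787 -0.13007841  0.1244    ]
```

View pics/h3.png

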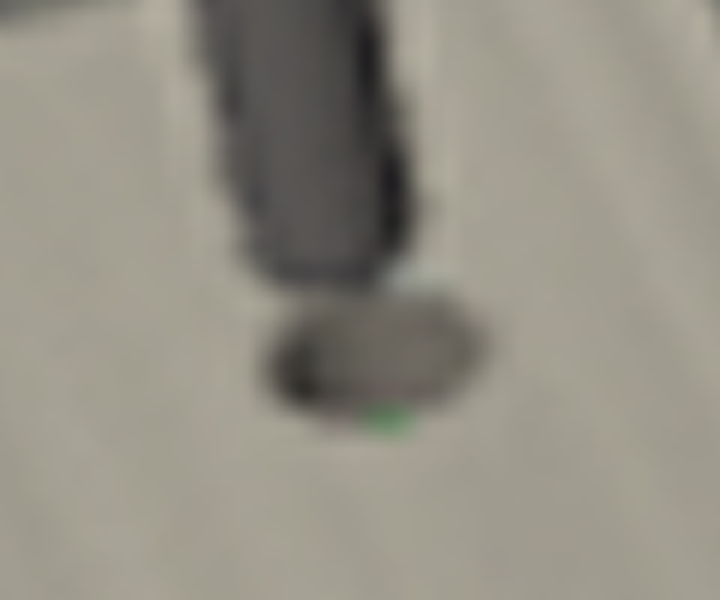

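The nose is at crop (315,382) and the hole centre at (323,399). On their own planes the nose is off by about (+1.2, -1.3) mm. I'll correct that and feel downward.

Emit:
jog_arm([
  [0.01,0.01,0.03,0,0,0,1],
  [0,0,0.03,0,0,0,1],
  [0,0,0.03,0,0,0,1],
  [0,0,0,0,0,0,1],
  [0,0,0,0,0,0,1],
])

```text
clock: 12.45
tool_pos: [0.558, -0.1285, 0.2251]
eef_rot: [[-0.949, 0.316, -0.0], [0.316, 0.949, 0.0], [0.0, -0.0, -1.0]]
contact_force: [0.8, 0.3, -1.4]
gripper_width: 0.019
```

Emit:
jog_arm([
  [0,0,0.02,0,0,0,1],
  [0,0,0.01,0,0,0,1],
  [0,0,0,0,0,0,1],
])

```text
clock: 12.7
tool_pos: [0.558, -0.1286, 0.2221]
eef_rot: [[-0.949, 0.316, -0.0], [0.316, 0.949, 0.0], [0.0, -0.0, -1.0]]
contact_force: [0.4, 0.2, -1.6]
gripper_width: 0.0191
```

Emit:
jog_arm([
  [0,0,0.01,0,0,0,1],
  [0,0,0.01,0,0,0,1],
  [0,0,0,0,0,0,1],
])

```text
clock: 12.95
tool_pos: [0.5581, -0.1286, 0.2201]
eef_rot: [[-0.949, 0.316, -0.0], [0.316, 0.949, 0.0], [0.0, -0.0, -1.0]]
contact_force: [-1.2, -0.1, -2.3]
gripper_width: 0.0191
```

Emit:
jog_arm([
  [0,0,0.01,0,0,0,1],
  [0,0,0.01,0,0,0,1],
  [0,0,0,0,0,0,1],
])

```text
clock: 13.2
tool_pos: [0.5581, -0.1285, 0.2181]
eef_rot: [[-0.949, 0.316, -0.0], [0.316, 0.949, 0.0], [0.0, -0.0, -1.0]]
contact_force: [0.4, -0.7, -1.2]
gripper_width: 0.019
```

Emit:
jog_arm([
  [0,0,0.01,0,0,0,1],
  [0,0,0.01,0,0,0,1],
  [0,0,0,0,0,0,1],
])

```text
clock: 13.45
tool_pos: [0.558, -0.1285, 0.2161]
eef_rot: [[-0.949, 0.316, -0.0], [0.316, 0.949, 0.0], [0.0, -0.0, -1.0]]
contact_force: [-0.3, 0.1, -1.8]
gripper_width: 0.0188
```

Emit:
jog_arm([
  [0,0,0.02,0,0,0,1],
  [0,0,0.02,0,0,0,1],
  [0,0,0,0,0,0,1],
])

```text
clock: 13.7
tool_pos: [0.5579, -0.1285, 0.2118]
eef_rot: [[-0.949, 0.316, -0.001], [0.316, 0.949, 0.0], [0.001, -0.0, -1.0]]
contact_force: [-0.1, 0.8, -1.7]
gripper_width: 0.0191
```

Emit:
jog_arm([
  [0,0,0.02,0,0,0,1],
  [0,0,0.02,0,0,0,1],
  [0,0,0,0,0,0,1],
])

```text
clock: 13.95
tool_pos: [0.5579, -0.1285, 0.2079]
eef_rot: [[-0.949, 0.316, -0.001], [0.316, 0.949, 0.0], [0.001, -0.0, -1.0]]
contact_force: [0.4, 0.3, -2.9]
gripper_width: 0.0189
```

Emit:
jog_arm([
  [0,0,0.02,0,0,0,1],
  [0,0,0.02,0,0,0,1],
  [0,0,0,0,0,0,1],
])

```text
clock: 14.2
tool_pos: [0.5579, -0.1285, 0.2039]
eef_rot: [[-0.949, 0.316, -0.001], [0.316, 0.949, 0.0], [0.001, -0.0, -1.0]]
contact_force: [0.0, -0.1, -2.1]
gripper_width: 0.0191
```

Emit:
jog_arm([
  [0,0,0.04,0,0,0,1],
  [0,0,0.04,0,0,0,1],
  [0,0,0.04,0,0,0,1],
  [0,0,0,0,0,0,1],
])

```text
clock: 14.53
tool_pos: [0.5575, -0.1284, 0.1913]
eef_rot: [[-0.949, 0.316, -0.002], [0.316, 0.949, 0.0], [0.002, -0.0, -1.0]]
contact_force: [0.1, 0.4, -1.6]
gripper_width: 0.0188
```

Emit:
jog_arm([
  [0,0,0.04,0,0,0,1],
  [0,0,0.04,0,0,0,1],
  [0,0,0.04,0,0,0,1],
  [0,0,0,0,0,0,1],
])

```text
clock: 14.87
tool_pos: [0.5576, -0.1284, 0.1793]
eef_rot: [[-0.949, 0.316, -0.002], [0.316, 0.949, 0.0], [0.002, -0.0, -1.0]]
contact_force: [0.3, 0.9, -1.5]
gripper_width: 0.0188
```

Emit:
jog_arm([
  [0,0,0.04,0,0,0,1],
  [0,0,0.04,0,0,0,1],
  [0,0,0.04,0,0,0,1],
  [0,0,0,0,0,0,1],
])

```text
clock: 15.2
tool_pos: [0.5576, -0.1284, 0.1674]
eef_rot: [[-0.949, 0.316, -0.002], [0.316, 0.949, 0.0], [0.002, -0.0, -1.0]]
contact_force: [0.0, -0.0, -1.1]
gripper_width: 0.019
```

Emit:
jog_arm([
  [0,0,0.04,0,0,0,1],
  [0,0,0.03,0,0,0,1],
  [0,0,0,0,0,0,1],
])

```text
clock: 15.45
tool_pos: [0.5578, -0.1285, 0.1607]
eef_rot: [[-0.949, 0.316, -0.001], [0.316, 0.949, 0.0], [0.001, -0.0, -1.0]]
contact_force: [0.9, 0.6, -0.8]
gripper_width: 0.0188
```

Emit:
jog_arm([
  [0,0,0.02,0,0,0,1],
  [0,0,0.02,0,0,0,1],
  [0,0,0,0,0,0,1],
])

```text
clock: 15.7
tool_pos: [0.558, -0.1285, 0.157]
eef_rot: [[-0.949, 0.316, -0.0], [0.316, 0.949, 0.0], [0.0, -0.0, -1.0]]
contact_force: [-0.1, 0.3, -1.8]
gripper_width: 0.0192
```

Emit:
jog_arm([
  [0,0,0.02,0,0,0,1],
  [0,0,0.01,0,0,0,1],
  [0,0,0,0,0,0,1],
])

```text
clock: 15.95
tool_pos: [0.5581, -0.1285, 0.1541]
eef_rot: [[-0.949, 0.316, -0.0], [0.316, 0.949, 0.0], [0.0, -0.0, -1.0]]
contact_force: [-0.2, 0.6, -2.8]
gripper_width: 0.019
```

Emit:
jog_arm([
  [0,0,0.02,0,0,0,1],
  [0,0,0,0,0,0,1],
])

```text
clock: 16.12
tool_pos: [0.558, -0.1285, 0.152]
eef_rot: [[-0.949, 0.316, -0.0], [0.316, 0.949, 0.0], [0.0, -0.0, -1.0]]
contact_force: [0.0, 0.4, -2.1]
gripper_width: 0.0188
```

Emit:
jog_arm([
  [0,0,0.02,0,0,0,1],
  [0,0,0,0,0,0,1],
])

```text
clock: 16.28
tool_pos: [0.5583, -0.1285, 0.1502]
eef_rot: [[-0.949, 0.316, 0.0], [0.316, 0.949, 0.0], [-0.0, 0.0, -1.0]]
contact_force: [-0.2, 1.2, -0.8]
gripper_width: 0.0191
```

Emit:
jog_arm([
  [0,0,0.02,0,0,0,1],
  [0,0,0,0,0,0,1],
])

```text
clock: 16.45
tool_pos: [0.5586, -0.1277, 0.1483]
eef_rot: [[-0.949, 0.316, 0.001], [0.316, 0.949, 0.001], [-0.0, 0.001, -1.0]]
contact_force: [-0.1, 2.2, -0.9]
gripper_width: 0.0187
```

Emit:
jog_arm([
  [0,0,0.02,0,0,0,1],
  [0,0,0,0,0,0,1],
])

```text
clock: 16.62
tool_pos: [0.5582, -0.1273, 0.1459]
eef_rot: [[-0.949, 0.316, -0.0], [0.316, 0.949, 0.001], [0.001, 0.001, -1.0]]
contact_force: [0.1, 2.7, -2.6]
gripper_width: 0.0189
```

Emit:
jog_arm([
  [0,0,0.02,0,0,0,1],
  [0,0,0,0,0,0,1],
])

```text
clock: 16.78
tool_pos: [0.558, -0.1275, 0.1437]
eef_rot: [[-0.949, 0.316, -0.001], [0.316, 0.949, 0.001], [0.001, 0.001, -1.0]]
contact_force: [0.8, 3.4, -3.4]
gripper_width: 0.0188
```

Emit:
jog_arm([
  [0,0,0.02,0,0,0,1],
  [0,0,0,0,0,0,1],
])

```text
clock: 16.95
tool_pos: [0.5579, -0.1279, 0.1417]
eef_rot: [[-0.949, 0.316, -0.001], [0.316, 0.949, 0.001], [0.001, 0.0, -1.0]]
contact_force: [0.8, 3.0, -3.5]
gripper_width: 0.0189
```

Emit:
jog_arm([
  [0,0,0.02,0,0,0,1],
  [0,0,0,0,0,0,1],
])

```text
clock: 17.12
tool_pos: [0.558, -0.1281, 0.1398]
eef_rot: [[-0.949, 0.316, -0.001], [0.316, 0.949, 0.001], [0.001, 0.0, -1.0]]
contact_force: [-0.5, 4.6, -3.7]
gripper_width: 0.0191
```

Emit:
jog_arm([
  [0,0,0.02,0,0,0,1],
  [0,0,0,0,0,0,1],
])

```text
clock: 17.28
tool_pos: [0.558, -0.1283, 0.1379]
eef_rot: [[-0.949, 0.316, -0.0], [0.316, 0.949, 0.0], [0.0, 0.0, -1.0]]
contact_force: [-0.1, 4.1, -4.2]
gripper_width: 0.0192
```

Emit:
jog_arm([
  [0,0,0.01,0,0,0,1],
  [0,0,0,0,0,0,1],
])

```text
clock: 17.45
tool_pos: [0.558, -0.1284, 0.137]
eef_rot: [[-0.949, 0.316, -0.0], [0.316, 0.949, 0.0], [0.0, 0.0, -1.0]]
contact_force: [0.7, 4.2, -3.8]
gripper_width: 0.019
```

Emit:
jog_arm([
  [0,0,0.01,0,0,0,1],
  [0,0,0,0,0,0,1],
])

```text
clock: 17.62
tool_pos: [0.5581, -0.1285, 0.1362]
eef_rot: [[-0.949, 0.316, -0.0], [0.316, 0.949, 0.0], [0.0, 0.0, -1.0]]
contact_force: [0.2, 4.2, -3.3]
gripper_width: 0.0193
```

Emit:
jog_arm([
  [0,0,0.01,0,0,0,1],
  [0,0,0,0,0,0,1],
])

```text
clock: 17.78
tool_pos: [0.5582, -0.1285, 0.1351]
eef_rot: [[-0.949, 0.316, 0.0], [0.316, 0.949, 0.0], [0.0, 0.0, -1.0]]
contact_force: [1.5, 3.6, -3.4]
gripper_width: 0.0192
```

```bash
python3 - <<'E'
from h import *
cv2.imwrite("pics/i1.png",cv2.resize(manip.capture("scene")[150:300,110:260],None,fx=4,fy=4,interpolation=2))
s=manip.state();print(s["tool_pos"],s["contact_force"],s["wrist_torque"])
E
```

```text
[ 0.55818809 -0.12846715  0.13511635] [ 0.21874402  4.20844594 -2.87412523] [ 1.36743609 -0.21005582 -0.02697311]
```

View pics/i1.png

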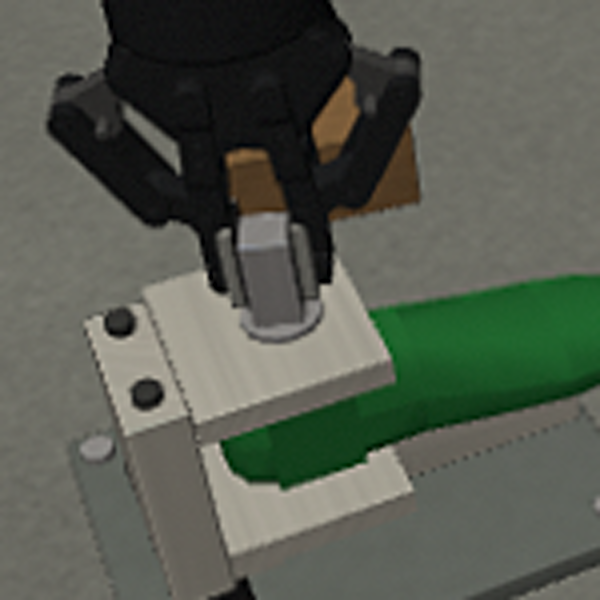

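The collar at crop (281,320) is close to the ear. I'll go on in 1 mm steps until I feel it seat.

Emit:
jog_arm([
  [0,0,0.01,0,0,0,1],
  [0,0,0,0,0,0,1],
])

```text
clock: 18.0
tool_pos: [0.5583, -0.1285, 0.1347]
eef_rot: [[-0.949, 0.316, 0.0], [0.316, 0.949, 0.0], [0.0, 0.0, -1.0]]
contact_force: [-0.0, 4.2, 2.0]
gripper_width: 0.0189
```

Emit:
jog_arm([
  [0,0,0.01,0,0,0,1],
  [0,0,0,0,0,0,1],
])

```text
clock: 18.17
tool_pos: [0.5583, -0.1286, 0.1346]
eef_rot: [[-0.949, 0.316, 0.0], [0.316, 0.949, 0.0], [-0.0, 0.0, -1.0]]
contact_force: [-2.2, 5.1, 8.7]
gripper_width: 0.0188
```

Emit:
jog_arm([
  [0,0,0.01,0,0,0,1],
  [0,0,0,0,0,0,1],
])

```text
clock: 18.33
tool_pos: [0.5583, -0.1285, 0.1346]
eef_rot: [[-0.949, 0.316, 0.0], [0.316, 0.949, 0.001], [-0.0, 0.001, -1.0]]
contact_force: [-4.0, 5.3, 16.2]
gripper_width: 0.0186
```

Position holds at z = 0.1346 while the force climbs to 16 N, so the collar is seated. I'll release and back off.

Emit:
jog_arm([
  [0,0,0,0,0,0,0.4],
  [0,0,0,0,0,0,0.2],
  [0,0,0,0,0,0,0],
  [0,0,0,0,0,0,0],
  [0,0,0,0,0,0,0],
])

```text
clock: 18.75
tool_pos: [0.5581, -0.1296, 0.1321]
eef_rot: [[-0.948, 0.317, -0.0], [0.317, 0.948, -0.001], [-0.0, -0.001, -1.0]]
contact_force: [0.1, 0.2, -0.2]
gripper_width: 0.0426
```

Emit:
jog_arm([
  [0,0,-0.1,0,0,0,0],
  [0,0,-0.2,0,0,0,0],
  [0,0,-0.3,0,0,0,0],
  [0,0,-0.3,0,0,0,0],
  [0,0,-0.3,0,0,0,0],
  [0,0.3,0,0,0,0,0],
  [0,0.3,0,0,0,0,0],
  [0,0.3,0,0,0,0,0],
  [0,0.3,0,0,0,0,0],
  [0,0.3,0,0,0,0,0],
  [0,0.3,0,0,0,0,0],
  [0,0.3,0,0,0,0,0],
])

```text
clock: 19.75
tool_pos: [0.6249, 0.0718, 0.253]
eef_rot: [[-0.949, 0.316, 0.001], [0.316, 0.949, -0.0], [-0.001, -0.0, -1.0]]
contact_force: [0.6, 0.1, -0.0]
gripper_width: 0.0426
```

Emit:
jog_arm([
  [0,0.3,0,0,0,0,0],
  [0,0.3,0,0,0,0,0],
  [0,0.2,0,0,0,0,0],
  [0,0,0,0,0,0,0],
])

```text
clock: 20.08
tool_pos: [0.6507, 0.154, 0.2527]
eef_rot: [[-0.951, 0.308, 0.002], [0.308, 0.951, 0.004], [-0.0, 0.005, -1.0]]
contact_force: [0.8, 1.5, -0.3]
gripper_width: 0.0424
```

```bash
python3 - <<'E'
from h import *
a=cv2.resize(manip.capture("scene")[170:300,110:310],None,fx=4,fy=4,interpolation=2)
cv2.imwrite("pics/f1.png",a)
t=manip.capture("top");cv2.imwrite("pics/f2.png",cv2.resize(t[150:260,350:510],None,fx=5,fy=5,interpolation=2));cv2.imwrite("pics/f3.png",t)
s=manip.state();print(s["tool_pos"],s["contact_force"],s["clock"])
E
```

```text
[0.64979922 0.14732675 0.2525015 ] [ 0.28979569 -0.90536502 -0.63577316] 20.1833
```

View pics/f1.png

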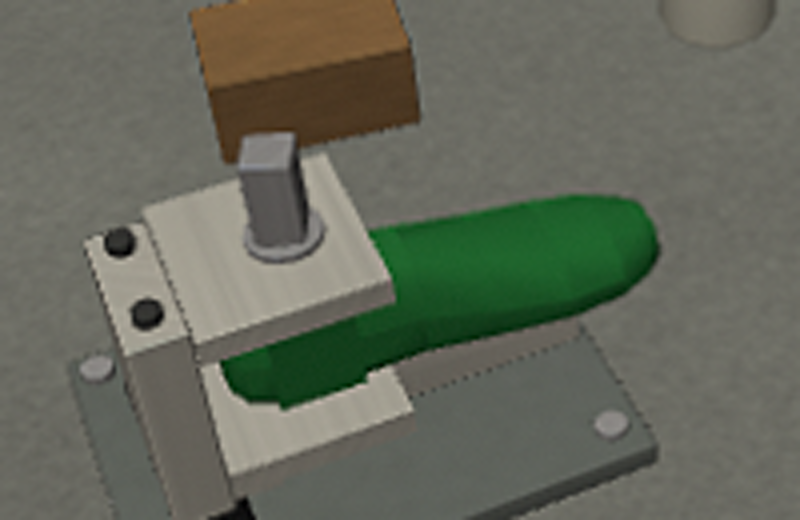

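View pics/f2.png

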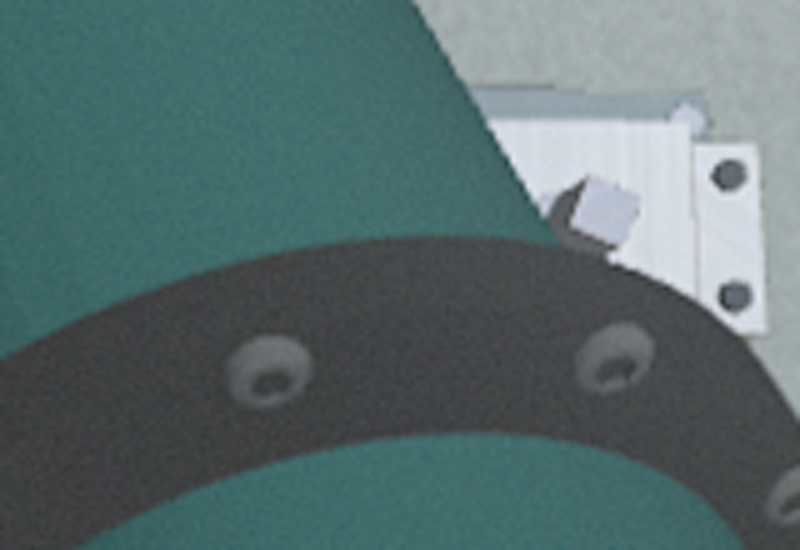

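View pics/f3.png

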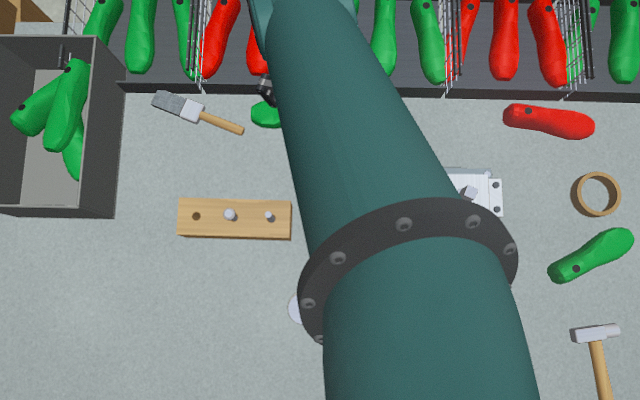

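The head stands upright on the ear at scene crop (268,150), with the collar resting on it and the last home. The rack still holds the other two pins. Now a numeric check of seating height and toe position.

```bash
python3 - <<'E'
from h import *
np.set_printoptions(precision=4,suppress=True)
S=lambda x,y:((x+.5)/4+109.5,(y+.5)/4+169.5)
T=lambda x,y:((x+.5)/5+349.5,(y+.5)/5+149.5)
print("head top",tri(T(605.5,211),S(269,150)),"want z .158")
print("collar top if .118",onz("scene",S(284,230),.118),"toe",onz("scene",S(658,245),.058),"home y~0.024")
t=proj("scene",[.5583,-.1285,.158]);print("exp head top px",(t+.5-[110,170])*4-.5)
t=proj("scene",[.5583,-.1285,.161]);print("if 3mm high",(t+.5-[110,170])*4-.5)
E
```

```text
head top (array([ 0.5595, -0.1273,  0.159 ]), np.float64(0.0009288600058392064)) want z .158
collar top if .118 [ 0.558  -0.1271  0.118 ] toe [0.5694 0.0237 0.058 ] home y~0.024
exp head top px [264.1174 151.0962]
if 3mm high [262.8266 144.8388]
```

```bash
python3 - <<'E'
from rig import manip
print(manip.sign_off())
E
```

```text
the job is handed in; nothing more can be done
None
```

The last is home and the fork pin is seated through both ears, and I handed the job in at about 20 s. The gripper is clear, and the other two pins are still in the rack.

- **Last:** I pushed the toe in with the shut gripper at about 4 N. It stopped dead and the force rose to 12 N, well under the clamp's 25 N. In the pictures the heel hole then lined up under the ear hole. The toe measured y = 0.0237 m, against about 0.024 m for home.
- **Pin:** It went down through the upper ear, the last and the lower ear with almost no vertical resistance. In the last 20 mm there was a sideways push of 3–5 N. At the collar, motion stopped at TCP z = 0.1346 m while the force rose to 16 N, and then I let go.
- **Last checks:** After letting go, the head top triangulated at z = 0.159 m against the expected 0.158 m, which is within camera error. The collar looked flat on the ear.

**What disagreed or was left unchecked:**
- The vertical force read slightly downward (-3 to -4 N) on the pin near the ball, where I expected 5–20 N of push.
- The toe's x came out about 10 mm off in the scene camera. I took that for the toe's rounded outline rather than a real shift.
- I did not press the head again after letting go, so flushness rests on the felt stop and the pictures.

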